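# Hold a soldering iron's tip under the bench magnifier for inspection

## Task

Get the tip of the cold, unplugged soldering iron ready for a wear check: first swing the grey cover of the bench magnifier fully aside by its red knob, then draw the iron by its handle up out of its sloping holder, turn it level and hold it still with the tip 8 cm below the middle of the lens. The program finishes while still holding the iron raised there by the handle, with the iron touching nothing but the gripper and the lens still uncovered. Do not knock the iron against the magnifier, and leave the brown bottle and the little robot car where they stand.

Things in the scene. Friction and masses are not known exactly. Their poses are not given: they have to be found in the camera images.
- magnifier: Bench magnifier, fixed, left or right of the middle line. Origin on the table under its lens centre, z up, x from the lens towards its stand. Level lens in a black ring (88 mm outside, 190 to 202 mm above the table). Grey base 105 x 125 x 19 mm centred at x = 125 mm; from it a 9 mm rod rises at x = 135 mm to 198 mm and runs to the ring. Nothing stands under the lens or on its -x side.
- cover (a joint): Round grey dust cover, 84 mm across, 204 to 208 mm above the table, turning level about an upright pin (point pivot). 0 = centred over the lens; it grows counter-clockwise seen from above, the cover moving off to the magnifier's +x side; 1.65 rad = end stop, fully aside. Starts between 0 and 0.3. Light friction (0.5 N at the knob) keeps it where it is left.
- pivot (a point): Pin about which the cover turns, 61 mm from the lens centre in the magnifier's +y direction, 208 mm above the table; its screw head reaches 211 mm.
- cover_knob (a point): Middle of the red upright round knob on the cover, 14 mm in diameter, from 208 mm (top of the cover) to 231 mm above the table; this point is at 220 mm, 68 mm from the pin. With the cover closed it is 29 mm from the lens centre on the magnifier's -x side. Fingertips can pinch it from above, and it can turn between them.
- focus (a point): The viewing point: 80 mm straight below the middle of the lens, 116 mm above the table. Axes as the magnifier's.
- holder: Soldering-iron holder, fixed, on the other side of the middle line. Origin on the table, z up. Dark base 165 x 76 mm (x from -95 to +71 mm) with a yellow sponge tray at its -x end, up to 23 mm high. A sleeve in its y = 0 plane slopes up at 40 degrees above level towards holder -x (roughly towards the robot): bore 13 mm, outside 21 to 27 mm, flared mouth 29 mm wide.
- sleeve_mouth (a point): Centre of the sleeve's mouth, 84 mm above the table; the sleeve runs 59 mm down the slope from here. The iron's front 76 mm lies in and below it, so the iron must be drawn about 80 mm along the slope (towards holder -x and up) before it is free to turn.
- iron: Soldering iron without cord, 188 mm, about 85 g: black and blue round handle 21.6 mm thick, thin steel shaft (8 mm). Long axis = its y axis, 10.8 mm above its origin along its z. +y is the handle end: handle y = -18 to +72 mm, shaft and tip -18 to -94 mm, centre of mass y = +19 mm. Starts in the sleeve, handle shoulder on the mouth, sloping 40 degrees (within 4), handle up, with 2 mm play.
- iron_tip (a point): The very tip of the iron, on its axis, at y = -94 mm of the iron.
- iron_grip (a point): A good place to grip, on the axis in the middle of the handle, at y = +30 mm of the iron; about 115 mm above the table at the start.
- flux_bottle: Bystander: brown dropper bottle with a black cap, 33 mm across, 102 mm tall, standing near the middle line; origin under its foot.
- robot_car: Bystander: small white two-wheeled robot car with a green circuit board, 97 x 128 x 65 mm, near the middle line nearer to the robot; origin under its middle.
Things that resemble listed ones, but are neither listed nor needed, are in the scene too. What is shaped like the holder but blue is not meant.

How it is judged:
On the way, in this order (a step that is already met when the one before it is completed fails the run):
1. the cover is swung aside (at least 1.35 rad), the iron still in its holder (value of joint cover above 1.35 rad and distance of iron_tip from where it was at the start of the episode below 0.03 m), for 0.2 s.
2. the iron is drawn out of the sleeve: its tip is above the mouth and it no longer touches the holder (z of iron_tip in the frame of holder above 0.09 m and contact force between iron and holder below 0.05 N and contact force between the fingers and iron above 1 N), for 0.2 s.
At the end, for the whole second after the job is handed in: The gripper holds the iron still by its handle, level within 15 degrees, its tip within 18 mm sideways and 22 mm in height of the viewing point; it touches nothing else; the cover is at 1.35 rad or more; bottle and car are within 30 mm of where they stood (horizontal distance between iron_tip and focus below 0.018 m and z of iron_tip in the frame of focus between -0.022 and 0.022 m and angle between iron's own y axis and vertical between 1.31 and 1.83 rad and linear speed of iron below 0.03 m/s and angular speed of iron below 0.2 rad/s and contact force between the fingers and iron above 1 N and y of the grasp point in the frame of iron above -0.02 m and contact force between iron and magnifier below 0.05 N and contact force between iron and holder below 0.05 N and height (world z) of iron_grip above 0.07 m and value of joint cover above 1.35 rad and distance of each of flux_bottle, robot_car from where it was at the start of the episode below 0.03 m and angle between flux_bottle's own z axis and vertical below 0.3 rad); the arm keeps its last pose, push and grip.
It fails at once if the iron knocks against the magnifier (more than 3 N) (contact force between iron and magnifier above 3 N).
It fails at once if the bottle or the car is shoved more than 30 mm or the bottle tipped (distance of any of flux_bottle, robot_car from where it was at the start of the episode above 0.03 m or angle between flux_bottle's own z axis and vertical above 0.3 rad).
It also fails if it takes over 51 s, if anything falls off the work surface, if the arm or the gripper's body presses on something with over 40 N, if the wrist force passes 120 N, or if a joint passes its speed limit or range.

## Robot

A 6-joint arm with a two-finger parallel gripper is mounted at the origin on a cart in front of the work surface, level with it; the furniture and walls round the work are solid. World frame = base frame: x ahead of the robot, y to its left, z up, the work surface at z = 0. Lengths are in m, angles in rad, forces in N, time in s.
With the tool pointing down it reaches from about 0.35 to 0.775 m from the base axis. Payload 5.5 kg.
Tool frame: the origin (TCP) lies on the centre line of the jaws, within the pads' length; the fingertips stand 11 mm ahead of it and the grasp point (between the pads) lies 8 mm behind it (env.tip_extent is the distance from the TCP to the fingertips, in m); z points along the fingers, y is the line along which they close (so a half turn about z gives the same grasp; the last joint's range is limited). The gripper opens to 85 mm and grips with 20 to 120 N. Pads are 22 mm wide; open, the fingers measure 114 mm over their backs; the gripper's body (76 mm by 85 mm) begins 54 mm behind the grasp point. The pads swing forward as they close: fully open they stand 13 mm farther back than shut.
Start: joints at [1.088, 0.313, 0.046, 1.304, 0, 1.431], TCP at [0.193, 0.542, 0.242] pointing down, gripper open.
Joint ranges: [-2.76, 2.76], [-0.86, 1.69], [-1.03, 1.26], [-2.2, 2.34], [-1.47, 1.5], [-3.14, 3.14]. Speed limits (rad/s): [2.57, 2.57, 3.14, 3.14, 3.14, 3.14].

## Interface

Orientations are given as a unit quaternion [w, x, y, z].
In Python, from workcell import env gives the robot as it stands.
- The arm moves only by the shell command python3 -m jog 'ROWS' [FORCE]. ROWS is JSON, a list of rows, each a list of 5 numbers: the gripper's target within -1 to 1 (shut at 1, half-way at 0, fully open at -1), then the shift along the tool's x, y, z in m, then the turn about the tool's z in degrees. In form: [[fingers, tx, ty, tz, turn], ...]. A call has 1 to 5 rows; each row shifts and turns the commanded pose from where the row before left it, along the tool's axes as they then stand; what a row does not reach is not made up. A row lasts 1/12 s, in which the tool goes at most 41.7 mm and 7.16 degrees, less where a joint would pass 70% of its speed; a pose out of reach is approached as far as the arm can. A call is refused whole if a number of a shift passes 0.0417 or a number of a turn 7.16, either way. A call with a gripper value outside its range is refused whole. The fingers move at their own pace and stop on an object; FORCE is the grip in N (left out, the last holds). Time passes only in rows, so rows that do not move let the fingers close. It gives the time, the measured TCP pose, the force, the opening and the grip force at its end, in the units of the state.
- env.get_state(): the state, without advancing time (a new reading comes with each control period).
- env.read_camera(name): name is "scene" or "top"; returns a dict with "img" (400x640x3 uint8, red, green, blue), "fov_y" (degrees; the focal length in pixels is half the picture's height over the tangent of half this angle, whatever the lens; pixels are square), "cx", "cy" (the principal point, pixels), "T" (4x4, takes a point from camera to world coordinates). Camera axes: x right, y up, looking along -z (the intrinsics and any distortion apply to the point x, -y, -z); pixel columns grow to the right and rows downward; lengths in m; the calibration is good to about 2 mm. A picture is of the moment at which its call begins. There is no depth.
- env.hand_in(): hands the job in; it is judged then, once.
The state is a dict: "clock": time; "joint_pos": joint angles; "qvel": joint speeds; "tau": joint torques, N m; "tcp_pos": TCP position; "orientation": TCP orientation; "wrist_force": force on the tool from outside, world axes, zero at the start; "ft_torque": the same for the moment, N m; "finger_gap": finger opening in m; "grip_force": force on a finger pad.
Only numpy, scipy, OpenCV 4.12 (cv2) and the standard library are available. Lean on these libraries where they do the work, as an engineer would, in place of code of your own. Each camera call takes 0.05 s, during which the arm holds its last target. There are 200 camera calls.

## Working session

There is one attempt and no reset: what is moved stays moved. The work goes in short steps, Python scripts to look and compute and a shell command to move; the robot and the scene stay as the last step left them, time stands still between calls to the robot, and variables do not carry over. Pictures are saved under pics/ and viewed, at most 10 in all, crops included, and the job is handed in when it is done.

```bash
mkdir -p pics; ls; cat > h.py <<'E'
import numpy as np, cv2
from workcell import env
def cam(n):
    return env.read_camera(n)
def ray(c,u,v):
    f=200/np.tan(np.radians(c["fov_y"])/2)
    d=np.array([(u-c["cx"])/f,-(v-c["cy"])/f,-1.]);T=np.array(c["T"])
    return T[:3,3],T[:3,:3]@d
def atz(c,u,v,z):
    o,d=ray(c,u,v);return o+d*(z-o[2])/d[2]
def proj(c,p):
    f=200/np.tan(np.radians(c["fov_y"])/2);T=np.array(c["T"])
    q=T[:3,:3].T@(np.array(p)-T[:3,3]);return c["cx"]+f*q[0]/-q[2],c["cy"]-f*q[1]/-q[2]
def tri(a,ua,b,ub):
    o1,d1=ray(a,*ua);o2,d2=ray(b,*ub)
    s=np.linalg.lstsq(np.c_[d1,-d2],o2-o1,rcond=None)[0]
    p,q=o1+d1*s[0],o2+d2*s[1];return (p+q)/2,np.linalg.norm(p-q)
E
python3 - <<'E'
from h import *
for n in("scene","top"):
    c=cam(n);cv2.imwrite(f"pics/{n}0.png",c["img"][...,::-1])
    print({k:v for k,v in c.items() if k!="img"})
print(env.get_state(),env.tip_extent)
E
```

```text
pics
{'fov_y': 47.310582921314705, 'cx': 324.55186281065227, 'cy': 191.2618486291052, 'T': array([[ 0.54213287,  0.59236205, -0.59598587, -0.38749684],
       [-0.84029024,  0.3804326 , -0.38624259, -0.80756895],
       [-0.002063  ,  0.71019591,  0.70400107,  1.2347079 ],
       [ 0.        ,  0.        ,  0.        ,  1.        ]])}
{'fov_y': 43.495240736488824, 'cx': 320.0571579152126, 'cy': 201.93909027817023, 'T': array([[ 4.83452628e-03,  9.92831814e-01, -1.19422012e-01,
         3.25316621e-01],
       [-9.99988273e-01,  4.76576857e-03, -8.61339823e-04,
        -2.20994266e-01],
       [-2.86027907e-04,  1.19424776e-01,  9.92843211e-01,
         1.75177161e+00],
       [ 0.00000000e+00,  0.00000000e+00,  0.00000000e+00,
         1.00000000e+00]])}
{'clock': 0.1, 'joint_pos': array([ 1.08835653e+00,  3.13927018e-01,  4.51076147e-02,  1.30361062e+00,
       -1.85615572e-05,  1.43120788e+00]), 'qvel': array([-8.25323661e-05, -2.39638506e-03,  3.10524761e-03,  1.76566677e-03,
        8.09773990e-04,  4.93943530e-04]), 'tau': array([ 4.53287299e-03, -4.81725097e+01,  2.99244457e+01,  1.26770558e-02,
        2.69400886e-06,  2.14187179e-05]), 'tcp_pos': array([0.19310396, 0.54114277, 0.2415032 ]), 'orientation': array([-2.41139163e-04,  1.70587233e-01,  9.85342239e-01, -7.80496868e-04]), 'wrist_force': array([-0.32005817,  0.30108344,  0.37906552]), 'ft_torque': array([-0.01202711,  0.00529527,  0.03382283]), 'grip_force': 0.0, 'finger_gap': 0.08551653945287052} 0.011
```

View pics/scene0.png

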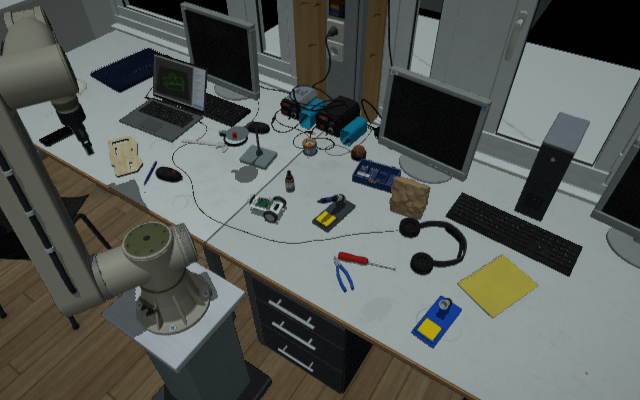

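View pics/top0.png

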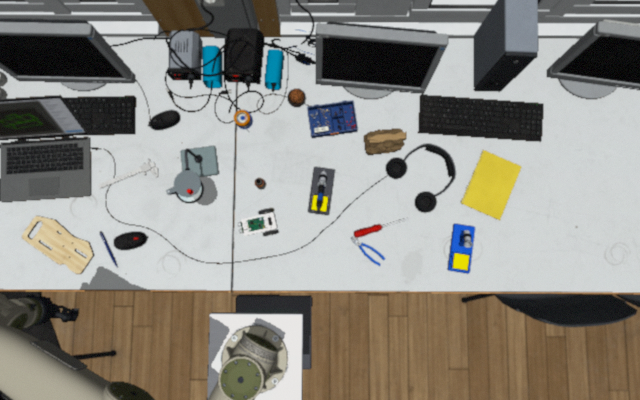

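```bash
python3 - <<'E'
from h import *
a=cv2.imread("pics/scene0.png");b=cv2.imread("pics/top0.png")
def crop(i,x,y,w,h,s): return cv2.resize(i[y:y+h,x:x+w],(w*s,h*s),interpolation=cv2.INTER_CUBIC)
A=np.hstack([crop(a,215,110,66,50,6),crop(a,305,180,66,50,6)])
B=np.hstack([crop(b,160,138,66,50,6)*1,crop(b,290,165,66,50,6)])
B=np.hstack([crop(b,160,150,66,50,6),crop(b,290,165,66,50,6)])
cv2.imwrite("pics/c1.png",np.vstack([A,B]))
E
```

```text
(no output)
```

View pics/c1.png

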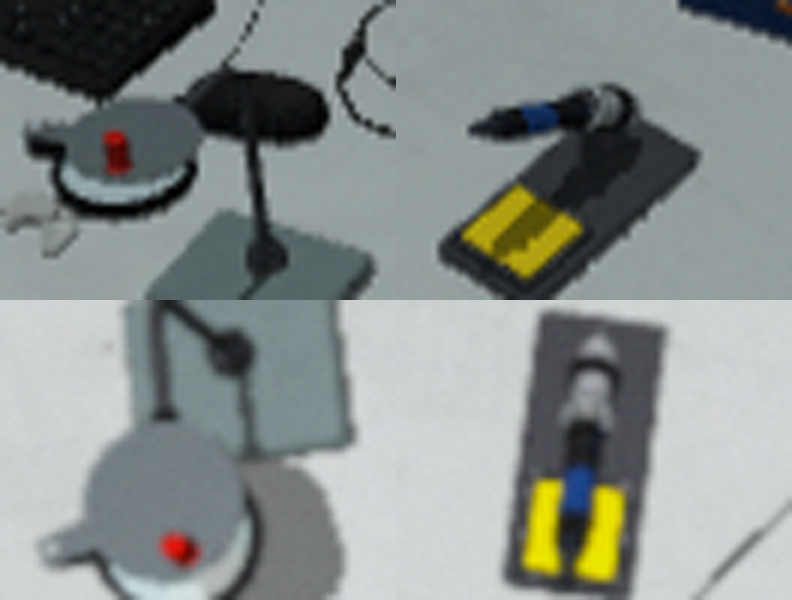

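```bash
python3 - <<'E'
from h import *
np.set_printoptions(precision=4,suppress=True)
s=cam("scene");t=cam("top")
S=lambda x,y:(215+x/6,110+y/6) if x<396 else (305+(x-396)/6,180+y/6)
Tt=lambda x,y:(160+x/6,150+(y-300)/6) if x<396 else (290+(x-396)/6,165+(y-300)/6)
for n,a,b in [("knob",S(116,150),Tt(180,548)),("knobtop",S(115,136),Tt(173,548)),("pivot",S(35,128),Tt(52,548)),("handleend",S(475,128),Tt(572,563)),("shoulder",S(575,112),Tt(580,425))]:
    print(n,*tri(s,a,t,b))
print("knob z.22",atz(s,*S(116,150),.22),atz(t,*Tt(180,548),.22))
print("piv z.21",atz(s,*S(35,128),.21),atz(t,*Tt(52,548),.21))
print("cover c z.208",atz(s,*S(132,140),.208),atz(t,*Tt(165,502),.208))
print("holder",[atz(t,*Tt(*p),.01)[:2] for p in [(540,310),(665,328),(632,598),(505,583)]])
print("magbase",[atz(t,*Tt(*p),.019)[:2] for p in [(355,435),(245,455)]],"rodfoot",atz(t,*Tt(230,352),.03), atz(s,*S(267,255),.03))
print("bottle",atz(t,260,183,.1),atz(s,290,173,.1),"car",[atz(t,*p,.04)[:2] for p in [(242,212),(272,209),(278,232),(245,236)]])
E
```

```text
knob [0.5411 0.1827 0.2165] 7.300792207850483e-06
knobtop [0.5403 0.1824 0.2276] 0.0024812996233390472
pivot [0.5428 0.2525 0.2032] 0.0006336907863916845
handleend [ 0.4951 -0.2144  0.1339] 0.0074640937685680805
shoulder [ 0.5822 -0.2218  0.075 ] 0.0011857413694494122
knob z.22 [0.5379 0.1793 0.22  ] [0.5406 0.1818 0.22  ]
piv z.21 [0.5369 0.2453 0.21  ] [0.5417 0.2506 0.21  ]
cover c z.208 [0.5617 0.1893 0.208 ] [0.5664 0.1936 0.208 ]
holder [array([ 0.6601, -0.1975]), array([ 0.6497, -0.271 ]), array([ 0.4903, -0.2521]), array([ 0.4987, -0.1782])]
magbase [array([0.636 , 0.1347]), array([0.6238, 0.1986])] rodfoot [0.6827 0.2067 0.03  ] [0.6779 0.2003 0.03  ]
bottle [ 0.5866 -0.0191  0.1   ] [ 0.5846 -0.0263  0.1   ] car [array([0.4952, 0.0481]), array([ 0.506 , -0.0546]), array([ 0.4271, -0.0764]), array([0.413, 0.036])]
```

```bash
python3 -m jog '[[-1,0,0,-0.015,-7],[-1,0,0,-0.015,-6],[-1,-0.026,-0.021,0,0],[-1,-0.026,-0.021,0,0],[-1,-0.026,-0.021,0,0]]' 20
python3 -m jog '[[-1,-0.026,-0.021,0,0],[-1,-0.026,-0.021,0,0],[-1,-0.026,-0.021,0,0],[-1,-0.026,-0.021,0,0],[-1,-0.026,-0.021,0,0]]'
python3 -m jog '[[-1,-0.026,-0.021,0,0],[-1,-0.026,-0.021,0,0],[-1,-0.026,-0.021,0,0],[-1,-0.026,-0.021,0,0],[-1,-0.026,-0.021,0,0]]'
```

```text
clock: 0.62
tcp_pos: [0.2637, 0.4695, 0.2723]
orientation: [0.0, 0.057, 0.998, 0.0]
wrist_force: [0.8, 0.3, -0.2]
finger_gap: 0.0854
grip_force: 0.0
clock: 1.03
tcp_pos: [0.3813, 0.3493, 0.2723]
orientation: [-0.0, 0.058, 0.998, 0.0]
wrist_force: [-0.1, 0.4, -0.6]
finger_gap: 0.0858
grip_force: 0.0
clock: 1.45
tcp_pos: [0.4983, 0.2299, 0.2722]
orientation: [-0.0, 0.058, 0.998, 0.0]
wrist_force: [0.4, 0.2, 1.0]
finger_gap: 0.0851
grip_force: 0.0
```

```bash
python3 -m jog '[[-1,-0.024,-0.021,0,0],[-1,-0.024,-0.021,0,0],[-0.4,0,0,0,0],[-0.4,0,0,0.02,0],[-0.4,0,0,0.02,0]]'; python3 -m jog '[[-0.4,0,0,0.007,0],[-0.4,0,0,0,0]]'
python3 - <<'E'
from h import *
L=[]
for n,x,y in (("scene",190,90),("top",145,140)):
    i=cam(n)["img"][y:y+80,x:x+100,::-1];L.append(cv2.resize(i,None,fx=4,fy=4,interpolation=cv2.INTER_CUBIC))
cv2.imwrite("pics/k1.png",np.hstack(L))
E
```

```text
clock: 1.87
tcp_pos: [0.5415, 0.1836, 0.2327]
orientation: [0.001, 0.059, 0.998, 0.0]
wrist_force: [0.4, 0.5, -0.4]
finger_gap: 0.0597
grip_force: 0.0
clock: 2.03
tcp_pos: [0.5387, 0.1839, 0.2231]
orientation: [-0.002, 0.058, 0.998, -0.0]
wrist_force: [-0.7, 0.5, 0.2]
finger_gap: 0.0594
grip_force: 0.0
```

View pics/k1.png

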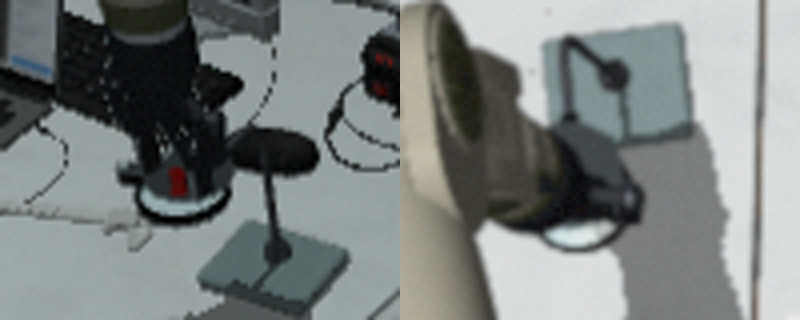

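```bash
python3 -m jog '[[1,0,0,0,0],[1,0,0,0,0],[1,0,0,0,0],[1,0,0,0,0],[1,0,0,0,0]]' 20
```

```text
clock: 2.55
tcp_pos: [0.5406, 0.1844, 0.2261]
orientation: [0.001, 0.058, 0.998, 0.0]
wrist_force: [0.6, 0.1, 2.7]
finger_gap: 0.0127
grip_force: 20.5
```

```bash
python3 -m jog '[[1,-0.0064,0.0012,0,0],[1,-0.0064,0.0013,0,0],[1,-0.012,0.005,0,0],[1,-0.011,0.007,0,0],[1,0,0,0,0]]'; python3 -m jog '[[1,-0.0094,0.0092,0,0],[1,-0.0074,0.0106,0,0],[1,-0.0052,0.012,0,0],[1,0,0,0,0]]'
```

```text
clock: 2.97
tcp_pos: [0.5808, 0.1941, 0.226]
orientation: [0.002, 0.058, 0.998, -0.0]
wrist_force: [0.3, -3.9, 5.3]
finger_gap: 0.0127
grip_force: 20.2
clock: 3.3
tcp_pos: [0.6074, 0.2235, 0.226]
orientation: [0.003, 0.058, 0.998, -0.0]
wrist_force: [5.7, -4.8, 3.0]
finger_gap: 0.0123
grip_force: 20.6
```

```bash
python3 -m jog '[[1,-0.001,0.0065,0,0],[1,0,0.006,0,0],[1,0,0,0,0]]'; python3 -m jog '[[1,0.001,0.006,0,0],[1,0,0,0,0]]'
```

```text
clock: 3.55
tcp_pos: [0.6102, 0.2354, 0.2261]
orientation: [0.004, 0.058, 0.998, -0.0]
wrist_force: [8.3, -3.2, 0.2]
finger_gap: 0.0125
grip_force: 19.9
clock: 3.72
tcp_pos: [0.6104, 0.2373, 0.2261]
orientation: [0.005, 0.06, 0.998, -0.004]
wrist_force: [9.5, -14.8, 0.4]
finger_gap: 0.0129
grip_force: 20.2
```

```bash
python3 -m jog '[[-0.4,0,-0.004,0,0],[-0.4,0,0,0,0],[-0.4,0,0,0,0],[-0.4,0,0,-0.04,0],[-0.4,0.02,-0.03,-0.02,0]]'; python3 -m jog '[[-0.4,0.02,-0.035,0,0],[-0.4,0.02,-0.035,0,0],[-0.4,0.02,-0.035,0,0],[-0.4,0.02,-0.035,0,0],[-0.4,0.02,-0.035,0,0]]'; python3 -m jog '[[-0.4,0.02,-0.035,0,0],[-0.4,0,0,0,0]]'
python3 - <<'E'
from h import *
L=[]
for n,x,y in (("scene",205,100),("top",150,130)):
    i=cam(n)["img"][y:y+75,x:x+75,::-1];L.append(cv2.resize(i,(400,400),interpolation=cv2.INTER_CUBIC))
cv2.imwrite("pics/m1.png",np.hstack(L))
E
```

```text
clock: 4.13
tcp_pos: [0.584, 0.2134, 0.2841]
orientation: [-0.0, 0.056, 0.998, 0.001]
wrist_force: [1.2, -1.2, 1.4]
finger_gap: 0.0599
grip_force: 0.0
clock: 4.55
tcp_pos: [0.4604, 0.0475, 0.2851]
orientation: [0.0, 0.057, 0.998, 0.0]
wrist_force: [0.4, -0.2, 0.2]
finger_gap: 0.0598
grip_force: 0.0
clock: 4.72
tcp_pos: [0.434, 0.0124, 0.2854]
orientation: [-0.001, 0.06, 0.998, -0.001]
wrist_force: [0.7, 0.4, 0.1]
finger_gap: 0.0597
grip_force: 0.0
```

View pics/m1.png

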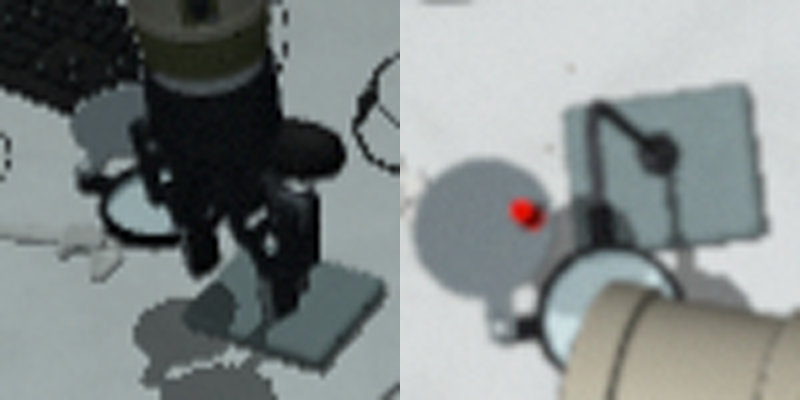

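```bash
python3 - <<'E'
from h import *
np.set_printoptions(precision=4,suppress=True)
s=cam("scene");t=cam("top")
S=lambda x,y:(305+(x-396)/6,180+y/6)
Tt=lambda x,y:(290+(x-396)/6,165+(y-300)/6)
print("mouth",atz(t,*Tt(584,424),.084),atz(s,*S(578,110),.084))
print("end",atz(t,*Tt(571,563),.142),atz(s,*S(475,125),.142))
print("bluemid",atz(t,*Tt(577,490),.115),atz(s,*S(540,117),.115),tri(s,S(540,117),t,Tt(577,490)))
i=cv2.imread("pics/top0.png")[160:220,300:350];j=cv2.imread("pics/scene0.png")[185:225,310:370]
cv2.imwrite("pics/i1.png",np.hstack([cv2.resize(i,(400,480),interpolation=cv2.INTER_CUBIC),cv2.resize(j,(400,480)[:1]+(267,),interpolation=cv2.INTER_CUBIC) if 0 else cv2.copyMakeBorder(cv2.resize(j,(400,267),interpolation=cv2.INTER_CUBIC),0,213,0,0,0)]))
E
```

```text
mouth [ 0.5811 -0.2236  0.084 ] [ 0.5774 -0.2274  0.084 ]
end [ 0.4965 -0.2168  0.142 ] [ 0.488  -0.2147  0.142 ]
bluemid [ 0.5397 -0.2199  0.115 ] [ 0.535  -0.2278  0.115 ] (array([ 0.5421, -0.2213,  0.105 ]), np.float64(0.0035301363516516055))
```

View pics/i1.png

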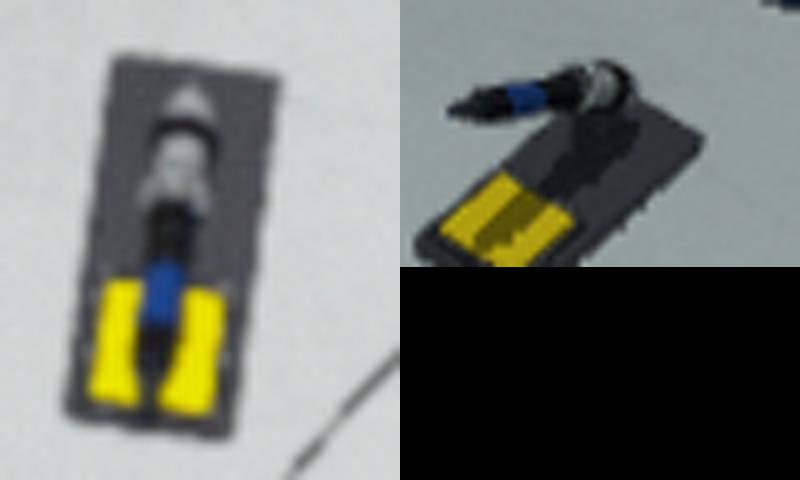

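```bash
python3 -m jog '[[-0.4,-0.0182,-0.0312,0,0],[-0.4,-0.0182,-0.0312,0,0],[-0.4,-0.0182,-0.0312,0,0],[-0.4,-0.0182,-0.0312,0,0],[-0.4,-0.0182,-0.0312,0,0]]'; python3 -m jog '[[-0.4,-0.0182,-0.0312,0.01,0],[-0.4,-0.0182,-0.0312,0.02,0],[-0.4,0,0,0.03,0],[-0.4,0,0,0.02,0],[-0.4,0,0,0,0]]'
python3 - <<'E'
from h import *
L=[]
for n,x,y,w,h,W,H in (("scene",210,110,60,45,400,300),("top",155,140,60,60,400,400)):
    i=cam(n)["img"];cv2.imwrite(f"pics/full_{n}.png",i[...,::-1])
    i=i[y:y+h,x:x+w,::-1];L.append(cv2.copyMakeBorder(cv2.resize(i,(W,H),interpolation=cv2.INTER_CUBIC),0,400-H,0,0,0))
i=cv2.imread("pics/full_scene.png")[160:220,300:380]
cv2.imwrite("pics/m2.png",np.hstack(L))
E
```

```text
clock: 5.33
tcp_pos: [0.5122, -0.1501, 0.2848]
orientation: [0.0, 0.056, 0.998, 0.0]
wrist_force: [0.7, 0.1, 0.4]
finger_gap: 0.0597
grip_force: 0.0
clock: 5.75
tcp_pos: [0.5382, -0.2142, 0.1993]
orientation: [-0.004, 0.057, 0.998, 0.002]
wrist_force: [0.1, 0.3, -0.1]
finger_gap: 0.0599
grip_force: 0.0
```

View pics/m2.png

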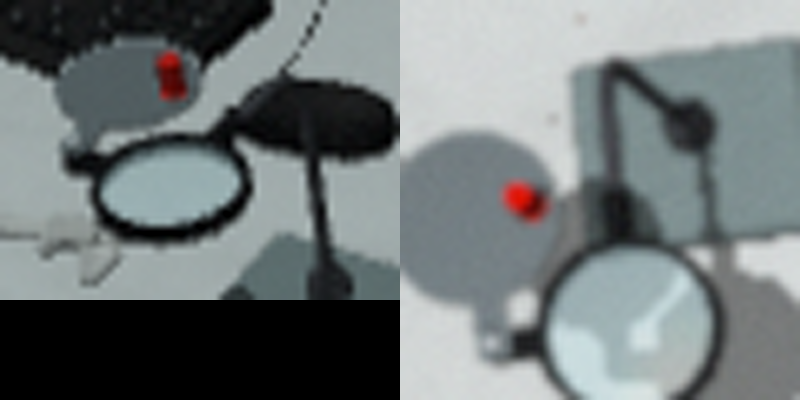

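```bash
python3 - <<'E'
from h import *
np.set_printoptions(precision=4,suppress=True)
s=cam("scene");t=cam("top")
a=(235.8,138.05);b=(189.5,189.5)
print(atz(s,*a,.198),atz(t,*b,.200),tri(s,a,t,b))
P=(155+92/6.667,140+340/6.667);print("piv",atz(t,*P,.21))
print(env.get_state()["tcp_pos"])
E
```

```text
[0.547  0.1842 0.198 ] [0.5492 0.1888 0.2   ] (array([0.5509, 0.1898, 0.193 ]), np.float64(0.0021151709146100327))
piv [0.5427 0.2503 0.21  ]
[ 0.5406 -0.2155  0.2068]
```

```bash
python3 -m jog '[[-0.4,0.003,-0.004,0.03,0],[-0.4,0,0,0.03,0],[-0.4,0,0,0.025,0],[-0.4,0,0,0.014,0],[-0.4,0,0,0,0]]'
python3 - <<'E'
from h import *
L=[]
for n,x,y in (("scene",300,140),("top",290,150)):
    i=cam(n)["img"][y:y+80,x:x+80,::-1];L.append(cv2.resize(i,(400,400),interpolation=cv2.INTER_CUBIC))
cv2.imwrite("pics/g1.png",np.hstack(L))
print(env.get_state()["tcp_pos"])
E
```

```text
clock: 6.37
tcp_pos: [0.535, -0.2185, 0.1048]
orientation: [-0.001, 0.057, 0.998, 0.001]
wrist_force: [-0.0, 0.3, -1.5]
finger_gap: 0.0598
grip_force: 0.0
[ 0.53677896 -0.21968144  0.10793206]
```

View pics/g1.png

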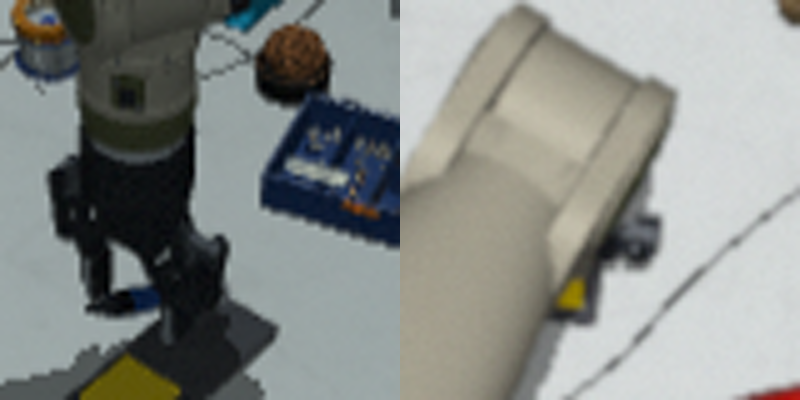

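```bash
python3 -m jog '[[1,0,0,0,0],[1,0,0,0,0],[1,0,0,0,0],[1,0,0,0,0],[1,0,0,0,0]]' 35; python3 -m jog '[[1,0.007,0,-0.006,0],[1,0.0138,0,-0.0116,0],[1,0.0138,0,-0.0116,0],[1,0,0,0,0]]'
```

```text
clock: 6.88
tcp_pos: [0.5365, -0.2199, 0.1075]
orientation: [0.001, 0.058, 0.998, -0.0]
wrist_force: [-0.6, 0.8, 3.9]
finger_gap: 0.0206
grip_force: 34.1
clock: 7.22
tcp_pos: [0.4995, -0.2155, 0.1373]
orientation: [-0.0, 0.058, 0.998, -0.0]
wrist_force: [-0.1, 0.3, -1.0]
finger_gap: 0.0206
grip_force: 34.3
```

```bash
python3 -m jog '[[1,0.0138,0,-0.0116,0],[1,0.0138,0,-0.0116,0],[1,0.0138,0,-0.0116,0],[1,0.0138,0,-0.0116,0],[1,0,0,0,0]]';python3 -m jog '[[1,0,0,-0.02,0],[1,0,0,-0.02,0],[1,0,0,0,0],[1,0,0,0,0],[1,0,0,0,0]]'
python3 - <<'E'
from h import *
L=[]
for n,x,y in (("scene",290,130),("top",280,140)):
    i=cam(n)["img"][y:y+80,x:x+80,::-1];L.append(cv2.resize(i,(400,400),interpolation=cv2.INTER_CUBIC))
cv2.imwrite("pics/g2.png",np.hstack(L))
E
```

```text
clock: 7.63
tcp_pos: [0.4453, -0.2093, 0.1836]
orientation: [0.0, 0.058, 0.998, -0.0]
wrist_force: [0.6, 1.0, -0.9]
finger_gap: 0.0203
grip_force: 34.2
clock: 8.05
tcp_pos: [0.4466, -0.2093, 0.2208]
orientation: [-0.0, 0.058, 0.998, 0.0]
wrist_force: [0.1, 0.5, -1.4]
finger_gap: 0.0203
grip_force: 34.2
```

View pics/g2.png

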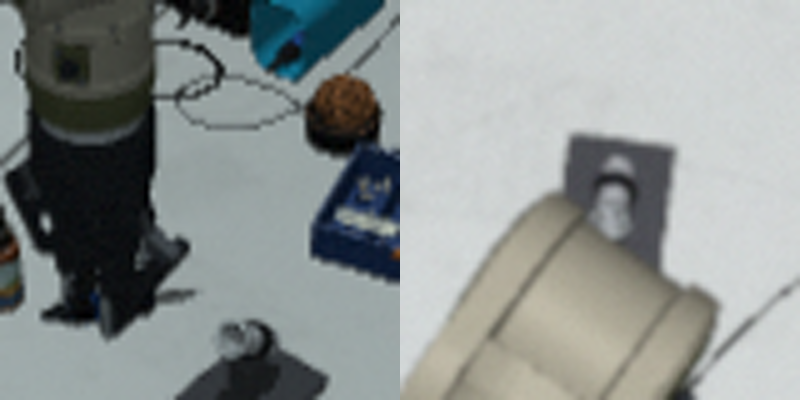

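```bash
cat >> h.py <<'E'
def iron(px,yaw=-6.7):
    "tip from scene pixel, in vertical plane through tool"
    s=cam("scene");st=env.get_state();g=np.array(st["tcp_pos"])+[0,0,.008]
    y=np.radians(yaw);n=np.array([-np.sin(y),np.cos(y),0]);o,d=ray(s,*px)
    p=o+d*(n@(g-o))/(n@d);w=p-g;h=w@[np.cos(y),np.sin(y),0]
    return p,g,np.hypot(h,w[2]),np.degrees(np.arctan2(w[2],h))
E
python3 - <<'E'
from h import *
print(iron((329,188.6)))
s=cam("scene");cv2.imwrite("pics/s_a.png",s["img"][...,::-1])
g=np.array(env.get_state()["tcp_pos"])+[0,0,.008]
for a in(-50,-40,-30,-20,-10,0,10): 
    a=np.radians(a);p=g+.122*np.array([np.cos(a)*.993,-np.cos(a)*.117,np.sin(a)]);print(np.degrees(a),proj(s,p),p)
E
```

```text
(array([ 0.54580386, -0.22066992,  0.15454156]), array([ 0.44608123, -0.2089552 ,  0.22848042]), np.float64(0.1246948007760054), np.float64(-36.36724143321673))
-50.0 (np.float64(324.89906060806004), np.float64(196.2006069935245)) [ 0.52399748 -0.21819583  0.13520473]
-40.0 (np.float64(327.72406666626745), np.float64(190.62723291806324)) [ 0.53892955 -0.2199552   0.15024207]
-29.999999999999996 (np.float64(330.0318571036716), np.float64(184.979599476218)) [ 0.55104184 -0.22138232  0.16766216]
-20.0 (np.float64(331.7604068096772), np.float64(179.3949238867045)) [ 0.55996633 -0.22243385  0.1869357 ]
-10.0 (np.float64(332.8568428767204), np.float64(174.0133839211962)) [ 0.56543185 -0.22307782  0.20747708]
0.0 (np.float64(333.27885168008794), np.float64(168.9770546943982)) [ 0.56727233 -0.22329468  0.22866216]
10.0 (np.float64(332.9965957208167), np.float64(164.42816629105232)) [ 0.56543185 -0.22307782  0.24984723]
```

```bash
python3 -m jog '[[1,-0.024,0,0,0],[1,-0.024,0,0.015,0],[1,0,0,0.02,0],[1,0,0,0.02,0],[1,0,0,0,0]]' 20; python3 -m jog '[[1,0,0,0.01,0],[1,0,0,0.01,0],[1,0,0,0.005,0],[1,0,0,0,0]]'
python3 - <<'E'
from h import *
s=cam("scene");cv2.imwrite("pics/s_b.png",s["img"][...,::-1])
E
```

```text
clock: 8.67
tcp_pos: [0.4921, -0.2133, 0.1622]
orientation: [-0.003, 0.058, 0.998, 0.002]
wrist_force: [-1.6, 0.1, -1.1]
finger_gap: 0.0206
grip_force: 34.2
clock: 9.0
tcp_pos: [0.4945, -0.2151, 0.1416]
orientation: [0.0, 0.058, 0.998, -0.0]
wrist_force: [1.8, 0.1, 0.3]
finger_gap: 0.0208
grip_force: 33.3
```

```bash
python3 -m jog '[[1,0,0,0.008,0],[1,0,0,0.008,0],[1,0,0,0,0]]' 20; python3 -m jog '[[1,0,0,0.008,0],[1,0,0,0.008,0],[1,0,0,0,0]]';python3 -m jog '[[1,0,0,0.008,0],[1,0,0,0.008,0],[1,0,0,0,0]]'
```

```text
clock: 9.3
tcp_pos: [0.4939, -0.2147, 0.1246]
orientation: [-0.0, 0.058, 0.998, 0.0]
wrist_force: [0.7, -0.7, 1.6]
finger_gap: 0.0204
grip_force: 32.7
clock: 9.55
tcp_pos: [0.4934, -0.2144, 0.108]
orientation: [-0.001, 0.058, 0.998, 0.001]
wrist_force: [0.0, -0.1, 0.6]
finger_gap: 0.0205
grip_force: 32.4
clock: 9.8
tcp_pos: [0.4931, -0.2143, 0.0919]
orientation: [-0.001, 0.058, 0.998, 0.001]
wrist_force: [-0.7, 0.5, 1.3]
finger_gap: 0.0206
grip_force: 32.5
```

```bash
python3 -m jog '[[1,0,0,-0.02,0],[1,0,0,-0.03,0],[1,0.008,0,-0.04,0],[1,0.02,0,-0.04,0],[1,0.02,0,0,0]]'; python3 -m jog '[[1,0,0,0,0],[1,0,0,0,0]]'
python3 - <<'E'
from h import *
s=cam("scene");cv2.imwrite("pics/s_c.png",s["img"][...,::-1])
g=np.array(env.get_state()["tcp_pos"])+[0,0,.008]
for a in(-40,-20,-10,0,10): 
    b=np.radians(a);p=g+.1247*np.array([np.cos(b)*.993,-np.cos(b)*.117,np.sin(b)]);print(a,np.round(proj(s,p),1))
for f in "ac":
    i=cv2.cvtColor(cv2.imread(f"pics/s_{f}.png"),6)[160:200,308:342]
    print(f)
    for r,l in enumerate(i): print(160+r,"".join("#" if v<70 else "+" if v<110 else "-" if v<135 else "." for v in l))
E
```

```text
clock: 10.22
tcp_pos: [0.4508, -0.2114, 0.2278]
orientation: [0.005, 0.057, 0.998, -0.003]
wrist_force: [1.3, -0.7, 0.2]
finger_gap: 0.0205
grip_force: 32.4
clock: 10.38
tcp_pos: [0.4474, -0.2093, 0.2211]
orientation: [0.0, 0.058, 0.998, 0.0]
wrist_force: [-0.1, 0.3, -1.1]
finger_gap: 0.0203
grip_force: 32.4
-40 [328.4 190.5]
-20 [332.6 179. ]
-10 [333.7 173.5]
0 [334.1 168.4]
10 [333.8 163.7]
a
160 #############.....................
161 #############-....................
162 #############-....................
163 #############.....................
164 #############.....................
165 ############+.....................
166 ############-.....................
167 ############......................
168 ############......................
169 ############......................
170 ############......................
171 ############+.....................
172 #############.....................
173 #############.....................
174 #############.....................
175 #############-....................
176 ##############-...................
177 ###############..+-...............
[... 1720 characters left out ...]
82 ##################-...............
183 #################-................
184 ################+.................
185 ###############+..................
186 ##############+...................
187 #############+....................
188 ############+.....................
189 ###########+......................
190 ##########-.......................
191 #########-........................
192 #########.........................
193 #########.........................
194 ########-..................----+#+
195 ++#####+..................+###.++#
196 ..++#+-...................+++++---
197 ...--.....................-++++-++
198 ..........................---+++++
199 ..........................--.--++#
```

```bash
python3 -m jog '[[1,0.004,0.012,0,0],[1,0.006,0.025,0,0],[1,0.007,0.03,0,0],[1,0.007,0.03,0,0],[1,0.007,0.03,0,0]]' 40; python3 -m jog '[[1,0.007,0.03,0,0],[1,0.007,0.03,0,0],[1,0.007,0.03,0,0],[1,0.007,0.03,0,0],[1,0.004,0.022,0,0]]'; python3 -m jog '[[1,0,0.005,0.01,0],[1,0,0,0.03,0],[1,0,0,0.03,0],[1,0,0,0.03,0],[1,0,0,0.013,0]]'; python3 -m jog '[[1,0,0,0,0],[1,0,0,0,0]]'
python3 - <<'E'
from h import *
s=cam("scene")
g=np.array(env.get_state()["tcp_pos"])+[0,0,.008];print(g)
for a in(-20,-10,0,10): 
    b=np.radians(a);p=g+.1247*np.array([np.cos(b)*.993,-np.cos(b)*.117,np.sin(b)]);print(a,np.round(proj(s,p),1),p)
u,v=map(int,proj(s,p));i=cv2.cvtColor(s["img"],7)
for r in range(v-6,v+26): print(r,"".join("#" if x<70 else "+" if x<110 else "-" if x<135 else "." for x in i[r,u-30:u+15]))
print(u-30)
E
```

```text
clock: 10.85
tcp_pos: [0.4312, -0.0778, 0.2196]
orientation: [-0.001, 0.058, 0.998, 0.001]
wrist_force: [-0.5, 0.1, -0.9]
finger_gap: 0.0204
grip_force: 40.1
clock: 11.27
tcp_pos: [0.415, 0.0678, 0.2199]
orientation: [-0.001, 0.057, 0.998, 0.0]
wrist_force: [1.4, 0.3, 0.3]
finger_gap: 0.0199
grip_force: 40.1
clock: 11.68
tcp_pos: [0.414, 0.0702, 0.1034]
orientation: [-0.003, 0.058, 0.998, -0.0]
wrist_force: [0.3, -0.2, -0.7]
finger_gap: 0.0198
grip_force: 40.2
clock: 11.85
tcp_pos: [0.4158, 0.0699, 0.1067]
orientation: [-0.002, 0.058, 0.998, -0.0]
wrist_force: [0.3, 0.1, -0.8]
finger_gap: 0.0203
grip_force: 40.2
[0.41703975 0.0699023  0.11594051]
-20 [264.3 178. ] [0.53339916 0.05619228 0.0732906 ]
-10 [264.9 173.1] [0.53898564 0.05553405 0.09428658]
0 [264.7 168.4] [0.54086685 0.0553124  0.11594051]
10 [263.8 164.3] [0.53898564 0.05553405 0.13759444]
158 ###+############+++++++##+++++++++++++++##+..
159 +++#############++++++##+++++++++++++++##+...
160 ################+++++##+++++++++++++++##+....
161 ###############+++++###++++++++++++++##+.....
162 ###############++++###++++++++++
[... 667 characters left out ...]
 ################+++++++--+-..............-+-.
177 ###################++++++-..............-+-..
178 ####################+++-...............-+-...
179 #####################+-...............-+-....
180 ####################+-...............++-.....
181 ####################................++.......
182 ####################...............++........
183 ########-+#########+..............++.........
184 +#################-..............++..........
185 -###############+-..............++...........
186 .+#############-...............++............
187 .+###########+-..............-+-.............
188 .-###########...............-+-..............
189 .-###########..............-+-...............
233
```

```bash
python3 -m jog '[[1,0.001,0.012,-0.003,0],[1,0.0014,0.027,0,0],[1,0.0014,0.03,0,0],[1,0.0014,0.03,0,0],[1,0.001,0.022,0,0]]';python3 -m jog '[[1,0.0005,0.012,0,0],[1,0,0,0,0],[1,0,0,0,0],[1,0,0,0,0]]'
python3 - <<'E'
from h import *
L=[];g=np.array(env.get_state()["tcp_pos"])+[0,0,.008];p=g+.1247*np.array([.993,-.117,-.05]);print(g,p)
for n,x,y in (("scene",200,110),("top",150,140)):
    c=cam(n);print(n,proj(c,p),proj(c,(.549,.188,.116)),proj(c,(.549,.188,.196)))
    i=c["img"][y:y+80,x:x+80,::-1];L.append(cv2.resize(i,(400,400),interpolation=cv2.INTER_CUBIC))
cv2.imwrite("pics/f1.png",np.hstack(L))
E
```

```text
clock: 12.32
tcp_pos: [0.4265, 0.193, 0.1129]
orientation: [0.002, 0.058, 0.998, 0.001]
wrist_force: [0.6, -0.3, 0.4]
finger_gap: 0.0203
grip_force: 40.2
clock: 12.65
tcp_pos: [0.4259, 0.2022, 0.1115]
orientation: [0.0, 0.058, 0.998, -0.0]
wrist_force: [0.3, 1.0, -1.3]
finger_gap: 0.0202
grip_force: 40.2
[0.42590695 0.20220149 0.11953395] [0.54973405 0.18761159 0.11329895]
scene (np.float64(238.68143035840566), np.float64(155.06099705331985)) (np.float64(238.38018402085157), np.float64(154.5847489374652)) (np.float64(235.43587012061414), np.float64(137.85362971454956))
top (np.float64(196.66439936380928), np.float64(193.12318856249803)) (np.float64(196.33821213132566), np.float64(193.23118949005615)) (np.float64(190.07865923084304), np.float64(189.74345932250293))
```

View pics/f1.png

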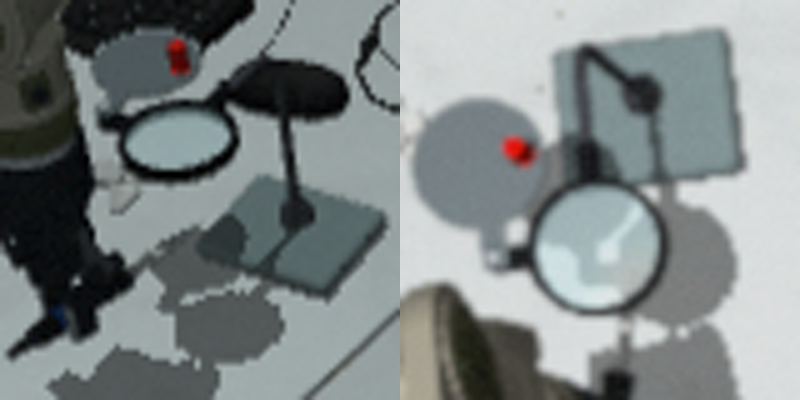

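```bash
python3 -c "
from workcell import env;print(env.hand_in())"
```

```text
the job is handed in; nothing more can be done
None
```

I handed the job in at about 13 s of the 51 s limit; no verdict came back. The cover is against its end stop, and the iron is held about level (roughly 3° tip-down). By my geometry the tip is within about 5 mm of the viewing point; the last picture didn't show the tip clearly enough to confirm that directly.

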